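Run down the loose wing nut on a market-stall price-sign stand

ROBOT

A 6-joint arm with a two-finger parallel gripper is mounted at the origin on the work surface. World frame = base frame: x ahead of the robot, y to its left, z up, the work surface at z = 0. Lengths are in mm, angles in rad, forces in N, time in s.
With the tool pointing down it reaches from about 300 to 875 mm from the base axis. Payload 6.4 kg.
Tool frame: the origin (TCP) lies at the centre of the arm's flange, where the gripper is bolted on; the fingertips stand 166 mm ahead of it and the grasp point (between the pads) lies 147 mm ahead of it; z points along the fingers, x is the direction in which the jaws open and shut, and the axes are right-handed (so a half turn about z gives the same grasp; the last joint's range is limited). The gripper opens to 88 mm and grips with 3 to 60 N. Pads are 18 mm wide; open, the fingers measure 123 mm over their backs; the gripper's body (75 mm by 187 mm) begins 45 mm behind the grasp point.
Start: joints at [-0.206, 0.181, 1.607, -0, 1.354, -0.206], TCP at [575.015, 0.014, 404.714] pointing down, gripper open.
Joint ranges: [-2.99, 2.99], [-0.89, 2.07], [0.3, 2.58], [-1.14, 4.28], [0, 2.63], [-3.12, 3.12]. Speed limits (rad/s): [2.57, 2.57, 3.01, 3.14, 3.14, 3.14].

INTERFACE

Orientations are given as a 3x3 rotation matrix whose columns are the frame's x, y, z axes.
In Python, from rig import manip gives the robot as it stands.
- The arm moves only by the shell command python3 -m pendant 'ROWS' [FORCE]. ROWS is JSON, a list of rows, each an object of numbers: "x", "y", "z": the shift along the tool's x, y, z in cm; "ax", "ay", "az": the turn, a rotation vector about the tool's x, y, z in degrees; "claw": the opening in per cent of the stroke, from 0 (shut) to 100 (fully open). A call has 1 to 20 rows; each row is the pose to reach, as a shift and turn from the pose measured when the call began, along the tool's axes at that moment; what a row does not reach only later rows make up. A row lasts 1/10 s, in which the tool goes at most 50 mm and 8.59 degrees, less where a joint would pass 70% of its speed; a pose out of reach is approached as far as the arm can. A call with a gripper value outside its range is refused whole. The fingers move at their own pace and stop on an object; FORCE is the grip in N (left out, the last holds). Time passes only in rows, so rows that repeat a pose let the fingers close. It gives the time, the measured TCP pose, the force and the opening at its end, in the units of the state.
- manip.state(): the state, without advancing time (a new reading comes with each control period).
- manip.grab_frame(name): name is "scene" or "side" or "wrist"; returns (picture, depth): 480x640x3 uint8, red, green, blue; 480x640 float32, mm along the optical axis (not along the pixel's ray), 0 where there is no reading.
- manip.camera_params(name): a dict with "camera_matrix" (3x3 intrinsics, pixels), "eye" and "orientation" of the camera in the world; the wrist camera has in their place "T_tool_cam" (4x4, takes a point from camera to tool coordinates, whose origin is the TCP and whose axes are the tool frame's). Camera axes: x right, y up, looking along -z (the intrinsics and any distortion apply to the point x, -y, -z); pixel columns grow to the right and rows downward; lengths in mm; the calibration is good to about 2 mm. A picture is of the moment at which its call begins: read the wrist's pose just before it. camera_params takes no time and is no camera call.
- manip.sign_off(): hands the job in, once; it reports no verdict.
The state is a dict: "clock": time; "joint_positions": joint angles; "qvel": joint speeds; "joint_torque": joint torques, N m; "ee_pos": TCP position; "eef_rot": TCP orientation; "force": force on the tool from outside, world axes, zero at the start; "ft_torque": the same for the moment, N m; "finger_gap": opening from 0.0 (shut) to 1.0 (fully open).
Only numpy, scipy, OpenCV 4.12 (cv2) and the standard library are available. Lean on these libraries where they do the work, as an engineer would, in place of code of your own. Each camera call takes 0.05 s, during which the arm holds its last target.

TASK

The sign arm on the price-sign stand is loose. Push the wings of its orange three-winged nut round with a fingertip, stroke after stroke, clockwise as seen from above, until the nut is screwed down fully and stops; do not force it. Leave the stand, the two jars and the tin where they stand, and do not lift any of them.

Things in the scene. Friction and masses are not known exactly. Their poses are not given: they have to be found in the camera images.
- wing_mid (a point): Centre of the three-winged nut, on its axis, half-way up the wings; turns with the nut, x along one wing, z up. Brass hub 22 mm across; three upright orange wings 120 deg apart, each reaching 40 mm from the axis, 8 mm thick, 24 mm tall (12 above and below this point), 10 mm free under them. 68 mm above the table when screwed down; sinks 2 mm per turn.
- stud_top (a point): Top of the fixed 12 mm steel stud on the nut's axis, 92 mm above the table; it stands through the nut.
- wingnut (a joint): Turn of the nut (rad): 0 = screwed down on its hard stop, one wing then pointing along the stand's +x; negative = loose by that angle; grows as it turns clockwise seen from above. Starts between -7 and -4. Turning takes about 0.02 N m; it stays where it is left.
- stand: Price-sign stand, loose on the table, about 4 kg. Origin under its foot on the nut's axis, z up. Dark steel foot 160 (x) by 220 (y) by 14 mm, grey block 90 by 150 mm, on it a folded aluminium channel open to +x, floor 44 mm above the table (washer 46 mm). A yellow-green star card, up to 125 mm above the table, stands at y = +160 mm.
- lip_edge (a point): Middle of the free top edge of the channel's 3 mm lip, 91 mm above the table, at x = -16 mm of the stand. The lip runs along the stand's y for 150 mm and back to the channel's wall at x = -44 mm, roofing that side of the nut: from above the wings can be reached only on the +x side of this edge.
- jar_dark_mid (a point): Bystander: dark jar with brass-coloured lid and black label, 58 mm across, 70 mm tall; point at its centre, 35 mm up.
- jar_cream_mid (a point): Bystander: amber jar with brass-coloured lid and pale label, 58 mm across, 70 mm tall; point at its centre, 35 mm up.
- tin_mid (a point): Bystander: steel oil tin with pale label and black cap, 50 by 66 by 92 mm (100 mm with cap); point at its centre, 46 mm up.

How it is judged (in metres and radians):
At the end, for the whole second after the job is handed in: The nut is within 0.2 rad (11 deg) of its stop and at rest; the stand is within 30 mm, and each jar and the tin within 20 mm, of where it began (value of joint wingnut above -0.2 rad and velocity of joint wingnut between -0.1 and 0.1 rad/s and angular speed of stand below 0.05 rad/s and not (distance of stand from where it was at the start of the episode above 0.03 m or distance of any of jar_dark_mid, jar_cream_mid, tin_mid from where it was at the start of the episode above 0.02 m)); the robot touches nothing.
It fails at once if the stand is shoved more than 30 mm, lifted more than 8 mm or tipped more than 0.12 rad (distance of stand from where it was at the start of the episode above 0.03 m or height (world z) of stand above 0.008 m or angle between stand's own z axis and vertical above 0.12 rad).
It fails at once if a jar or the tin is moved more than 20 mm, lifted more than 8 mm or tipped over (distance of any of jar_dark_mid, jar_cream_mid, tin_mid from where it was at the start of the episode above 0.02 m or angle between any of jar_dark_mid, jar_cream_mid, tin_mid's own z axis and vertical above 0.3 rad or height (world z) of any of jar_dark_mid, jar_cream_mid above 0.043 m or height (world z) of tin_mid above 0.054 m).
It fails at once if the nut is forced: more than 40 N between the fingers and the nut (contact force between the fingers and wingnut above 40 N).
It also fails if it takes over 64 s, if anything falls off the work surface, if the arm or the gripper's body presses on something with over 40 N, if the wrist force passes 120 N, or if a joint passes its speed limit or range.

## Working session

There is one attempt and no reset: what is moved stays moved. The work goes in short steps, Python scripts to look and compute and a shell command to move; the robot and the scene stay as the last step left them, time stands still between calls to the robot, and variables do not carry over. Pictures are saved under pics/ and viewed, and the job is handed in when it is done.

```bash
ls; mkdir -p pics; python3 - <<'E'
from rig import manip
import cv2, numpy as np
s=manip.state(); print(s)
for n in ["scene","side","wrist"]:
    p,d=manip.grab_frame(n)
    cv2.imwrite(f"pics/{n}0.png",p[:,:,::-1]); np.save(f"{n}0.npy",d)
    print(n,manip.camera_params(n))
E
```

```text
pics
{'clock': 0.0, 'joint_positions': array([-2.06299135e-01,  1.81526407e-01,  1.60793232e+00, -3.19271704e-05,
        1.35382384e+00, -2.06332580e-01]), 'qvel': array([ 0.00044631,  0.00060792,  0.00083984, -0.00109004,  0.00109574,
        0.00069007]), 'joint_torque': array([-5.85923790e-04, -4.33866942e+01, -3.41848969e+01,  7.00952648e-02,
        3.87157314e-02, -1.54040990e-04]), 'ee_pos': array([5.74765159e+02, 6.25156559e-02, 4.03854715e+02]), 'eef_rot': array([[ 9.99998621e-01,  4.00824103e-05, -1.66046575e-03],
       [ 4.06065777e-05, -9.99999949e-01,  3.15642392e-04],
       [-1.66045301e-03, -3.15709382e-04, -9.99998572e-01]]), 'force': array([ 0.34560289,  0.33114215, -0.04232502]), 'ft_torque': array([-0.03948722,  0.02699377, -0.02086953]), 'finger_gap': 0.9992945732783723}
scene {'camera_matrix': array([[462.37856889,   0.        , 320.30958641],
       [  0.        , 462.37856889, 230.41609938],
       [  0.        ,   0.        ,   1.        ]]), 'eye': array([1198.89385662,  -45.1294066 ,  467.38647269]), 'orientation': array([[ 0.07128629, -0.54211538,  0.837
[... 340 characters left out ...]
4]), 'orientation': array([[ 0.99002105,  0.06158252, -0.1267514 ],
       [-0.1400146 ,  0.53163754, -0.83531876],
       [ 0.01594477,  0.8447302 ,  0.53495481]])}
wrist {'camera_matrix': array([[352.49877971,   0.        , 320.56840332],
       [  0.        , 352.49877971, 239.0575867 ],
       [  0.        ,   0.        ,   1.        ]]), 'T_tool_cam': array([[ 9.99998788e-01,  7.60776098e-04, -1.35802807e-03,
         1.35210446e-01],
       [ 3.55065952e-04, -9.60912331e-01, -2.76852608e-01,
        -7.10088586e+01],
       [-1.51556876e-03,  2.76851790e-01, -9.60911437e-01,
         2.02380107e+01],
       [ 0.00000000e+00,  0.00000000e+00,  0.00000000e+00,
         1.00000000e+00]])}
```

View pics/scene0.png

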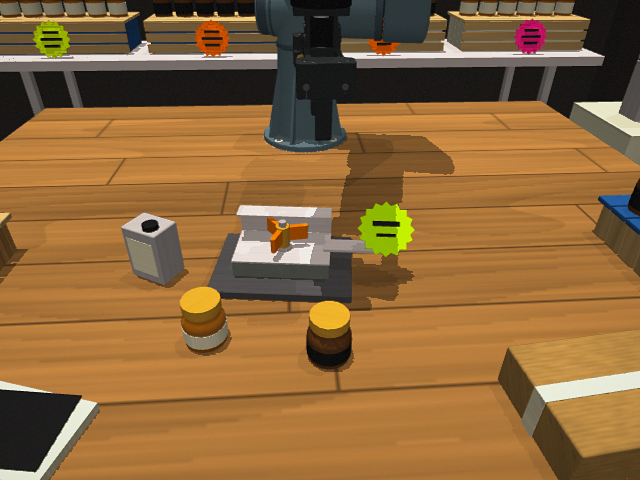

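View pics/side0.png

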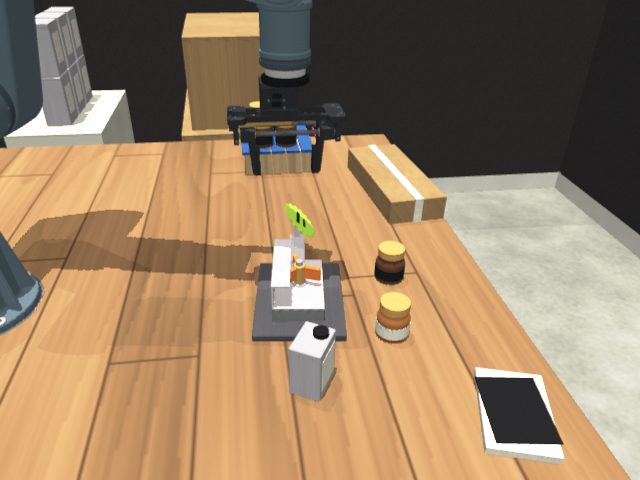

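View pics/wrist0.png

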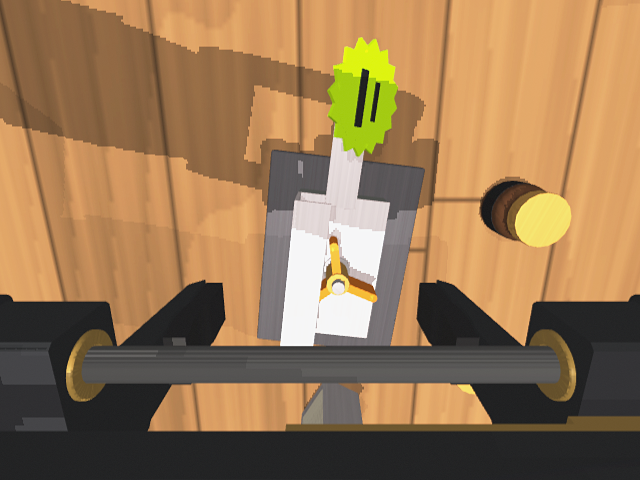

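```bash
cat > h.py <<'E'
import numpy as np, cv2
from rig import manip
def campose(n,s=None):
    c=manip.camera_params(n); K=c["camera_matrix"]
    if n=="wrist":
        s=s or manip.state()
        T=np.array(c["T_tool_cam"]); R=s["eef_rot"]; 
        return K,R@T[:3,:3],R@T[:3,3]+s["ee_pos"]
    return K,np.array(c["orientation"]),np.array(c["eye"])
def cloud(d,K,R,e):
    v,u=np.mgrid[0:480,0:640]
    x=(u-K[0,2])/K[0,0]*d; y=(v-K[1,2])/K[1,1]*d
    P=np.stack([x,-y,-d],-1)@R.T+e
    P[d<=0]=np.nan
    return P
def proj(p,K,R,e):
    q=(np.asarray(p)-e)@R
    return np.stack([K[0,2]+K[0,0]*q[...,0]/-q[...,2],K[1,2]+K[1,1]*(-q[...,1])/-q[...,2]],-1)
def ray_at_z(u,v,z,K,R,e):
    r=R@np.array([(u-K[0,2])/K[0,0],-(v-K[1,2])/K[1,1],-1.0])
    return e+r*(z-e[2])/r[2]
E
python3 - <<'E'
from h import *
s=manip.state()
for n,pts in {"wrist":[(338,287),(300,240),(273,151),(424,170),(258,338),(360,300),(543,218)],"scene":[(283,222),(285,213),(330,315),(205,298),(152,226),(240,207),(332,210)],"side":[(299,258),(391,249),(395,302),(320,332)]}.items():
    K,R,e=campose(n,s); d=np.load(f"{n}0.npy"); P=cloud(d,K,R,e)
    for u,v in pts: print(n,u,v,P[v,u].round(1))
    z=P[...,2]
    img=cv2.imread(f"pics/{n}0.png")
    m=(z>85)&(z<96)&(P[...,0]>400)&(P[...,0]<750)&(P[...,1]>-250)&(P[...,1]<200)
    print(n,'z85-96',m.sum())
    m2=(z>10)&(z<18)&(P[...,0]>400)&(P[...,0]<750)&(P[...,1]>-250)&(P[...,1]<200)&(img.max(-1)<110)
    r=cv2.minAreaRect(P[m2][:,:2].astype(np.float32)); print('foot',m2.sum(),r)
E
```

```text
wrist 338 287 [590.5 -57.4  92.6]
wrist 300 240 [557.2 -14.   91.2]
wrist 273 151 [526.5  57.9  13.6]
wrist 424 170 [682.4  38.7  12.4]
wrist 258 338 [ 500.4 -158.2   13.1]
wrist 360 300 [616.5 -93.3  44.9]
wrist 543 218 [777.    0.8  70.8]
wrist z85-96 6568
foot 5388 ((621.7633666992188, -103.97314453125), (301.31103515625, 232.55032348632812), 83.21940612792969)
scene 283 222 [594.7 -56.3  93.1]
scene 285 213 [564.6 -53.1  91.1]
scene 330 315 [779.1  -0.   70.5]
scene 205 298 [ 737.8 -157.7   70.5]
scene 152 226 [ 605.7 -249.1  100. ]
scene 240 207 [ 541.2 -125.7   91.1]
scene 332 210 [402.8  38.9  -1.1]
scene z85-96 1936
foot 4050 ((628.5482788085938, -101.22625732421875), (297.62066650390625, 243.7919921875), 83.64036560058594)
side 299 258 [600.3  17.   45.3]
side 391 249 [776.2  -6.1  67.8]
side 395 302 [ 739.6 -166.4   67.4]
side 320 332 [ 598.3 -259.1   98.2]
side z85-96 1151
foot 764 ((627.0817260742188, -63.501190185546875), (222.21226501464844, 230.30979919433594), 83.6584701538086)
```

```bash
python3 - <<'E'
from h import *
s=manip.state()
for n in ["wrist","scene"]:
    K,R,e=campose(n,s); d=np.load(f"{n}0.npy"); P=cloud(d,K,R,e); z=P[...,2]
    img=cv2.imread(f"pics/{n}0.png").astype(int)
    box=(P[...,0]>480)&(P[...,0]<700)&(P[...,1]>-180)&(P[...,1]<70)
    sat=img.max(-1)-img.min(-1)
    m=(z>89)&(z<93)&box&(sat<30)&(img.min(-1)>120)
    mm=cv2.morphologyEx(m.astype(np.uint8),cv2.MORPH_OPEN,np.ones((3,3)))>0
    r=cv2.minAreaRect(P[mm][:,:2].astype(np.float32)); print(n,'lip',mm.sum(),r, cv2.boxPoints(r).round(1).tolist())
    m=(z>11)&(z<17)&(P[...,0]>480)&(P[...,0]<700)&(P[...,1]>-180)&(P[...,1]<90)&(sat<30)&(img.max(-1)<120)
    mm=cv2.morphologyEx(m.astype(np.uint8),cv2.MORPH_OPEN,np.ones((3,3)))>0
    r=cv2.minAreaRect(P[mm][:,:2].astype(np.float32)); print(n,'foot',mm.sum(),r, cv2.boxPoints(r).round(1).tolist())
    # orange
    o=(img[...,2]>150)&(img[...,0]<80)&(img[...,1]<170)&(img[...,2]-img[...,1]>40)&(z>50)&(z<100)&box
    Q=P[o]; print(n,'orange',o.sum(),Q.min(0),Q.max(0))
    st=(z>91.0)&(z<96)&(np.hypot(P[...,0]-592,P[...,1]+57)<9)
    print('stud',st.sum(),P[st].mean(0), P[st].min(0),P[st].max(0))
    import sys
    c=np.array([592,-57.]); 
    ang=np.degrees(np.arctan2(Q[:,1]-c[1],Q[:,0]-c[0])); rad=np.hypot(Q[:,0]-c[0],Q[:,1]-c[1])
    h,_=np.histogram(ang[rad>20],bins=36,range=(-180,180)); print(h); print('ztop',np.percentile(Q[:,2],[50,90,98]))
E
```

```text
wrist lip 5082 ((570.2024536132812, -51.645729064941406), (139.98863220214844, 51.7987174987793), 83.22476959228516) [[536.2000122070312, -118.0999984741211], [587.7000122070312, -124.19999694824219], [604.2000122070312, 14.800000190734863], [552.7000122070312, 20.899999618530273]]
wrist foot 5893 ((590.5540161132812, -58.66809844970703), (218.69921875, 159.5161895751953), 83.2222900390625) [[498.3999938964844, -157.8000030517578], [656.7999877929688, -176.6999969482422], [682.7000122070312, 40.5], [524.2999877929688, 59.29999923706055]]
wrist orange 104 [575.33740942 -70.74980602  51.75310052] [626.37374274 -19.53021333  84.03781567]
stud 111 [590.4104136  -59.0517477   92.08850294] [585.17465274 -64.81417399  91.02710964] [596.04450623 -53.59483661  93.50855   ]
[ 0  0  0  0  0  0  0  0  0  0  0  0  0  0  0 23  2  0  0  0  0  0  0  0
  0  0  0  6  3  0  0  0  0  0  0  0]
ztop [81.16985049 82.82672114 83.71681998]
scene lip 897 ((558.678466796875, -54.51824188232422), (147.59725952148438, 33.35430145263672), 83.51240539550781) [[533.7999877929688, -126.0], [566.9000244140625, -129.6999969482422], [583.5999755859375, 16.899999618530273], [550.4000244140625, 20.700000762939453]]
scene foot 3742 ((591.4204711914062, -58.0330810546875), (219.18841552734375, 160.4244384765625), 83.64036560058594) [[499.6000061035156, -158.10000610351562], [659.0, -175.8000030517578], [683.2999877929688, 42.0], [523.7999877929688, 59.79999923706055]]
scene orange 201 [544.27457428 -82.12033513  57.51412542] [626.54785908 -19.1458766   85.80938596]
stud 25 [591.30585894 -57.75643001  92.13525023] [585.39454337 -62.52418966  91.04744755] [597.30218078 -53.23038789  93.41728245]
[ 0  0  5 17 10  0  0  0  0  0  0  0  0  0 12 22  4  0  0  0  0  0  0  0
  0  0  0 15 17  4  0  0  2  0  3  0]
ztop [82.04405719 83.88092529 84.51337477]
```

```bash
python3 - <<'E'
from h import *
s=manip.state(); t=s["ee_pos"]
for n in ["scene","side"]:
    K,R,e=campose(n,s); d=np.load(f"{n}0.npy"); P=cloud(d,K,R,e)
    L=(P-t)@s["eef_rot"]
    for lo,hi in [(100,110),(120,125),(130,135),(140,145),(150,155),(155,160),(160,164),(164,170)]:
        m=(L[...,2]>lo)&(L[...,2]<hi)&(abs(L[...,0])<110)&(abs(L[...,1])<60)
        Q=L[m]
        for sg in (-1,1):
            q=Q[Q[:,0]*sg>0]
            if len(q)>3: print(n,lo,hi,sg,len(q),'x',np.percentile(q[:,0],[1,99]).round(1),'y',np.percentile(q[:,1],[1,99]).round(1))
im=cv2.imread("pics/side0.png")[60:190,210:360]
im2=cv2.imread("pics/wrist0.png")[210:330,260:420]
a=cv2.resize(im,(600,520),interpolation=cv2.INTER_CUBIC); cv2.imwrite("pics/crop1.png",a)
cv2.imwrite("pics/crop2.png",cv2.resize(im2,(800,600),interpolation=cv2.INTER_CUBIC))
cv2.imwrite("pics/crop3.png",cv2.resize(cv2.imread("pics/scene0.png")[195:305,205:365],(800,550),interpolation=cv2.INTER_CUBIC))
E
```

```text
scene 100 110 1 106 x [61.5 86.3] y [-33.5  31.6]
scene 120 125 1 66 x [57.5 62.9] y [-11.2   9.9]
scene 130 135 1 63 x [57.6 61.9] y [-10.2   9.9]
scene 140 145 -1 5 x [-46.6 -44.5] y [5.1 7.9]
scene 140 145 1 60 x [56.7 60.8] y [-10.6   9.9]
scene 150 155 -1 13 x [-53.6 -42.6] y [5. 9.]
scene 150 155 1 64 x [56.1 60. ] y [-10.7   9.9]
scene 155 160 -1 13 x [-54.  -43.5] y [4.9 9.1]
scene 155 160 1 60 x [55.3 60.5] y [-11.    9.8]
scene 160 164 -1 10 x [-52.2 -43.2] y [5.  9.1]
scene 160 164 1 36 x [54.8 58.2] y [-10.4   9.8]
scene 164 170 -1 6 x [-50.3 -44.4] y [4.9 9.1]
scene 164 170 1 20 x [50.9 54.9] y [-9.5  9.2]
side 100 110 -1 22 x [-84.1 -52.6] y [10.5 36.2]
side 100 110 1 37 x [52.1 86. ] y [-5.8 34.6]
side 120 125 -1 35 x [-60.  -43.5] y [-7.9 11.4]
side 120 125 1 38 x [45.3 62.7] y [-7.6 12.4]
side 130 135 -1 28 x [-59.3 -44.5] y [ 7.1 13.1]
side 130 135 1 29 x [45.9 61.2] y [-5.3 11.8]
side 140 145 -1 28 x [-58.2 -44.8] y [ 6.3 13.7]
side 140 145 1 31 x [46.1 59.5] y [-7.4 12.4]
side 150 155 -1 24 x [-57.1 -43.6] y [ 6.7 12.3]
side 150 155 1 27 x [45.1 59.2] y [-8.1 12.7]
side 155 160 -1 24 x [-56.8 -43.7] y [ 5.6 12.5]
side 155 160 1 26 x [45.3 58.4] y [-9.4 12.9]
side 160 164 -1 18 x [-55.8 -43.9] y [ 7.5 12.3]
side 160 164 1 21 x [45.2 58.7] y [-7.1 11.2]
side 164 170 -1 16 x [-52.6 -44.2] y [ 5.3 11.5]
side 164 170 1 23 x [45.3 55. ] y [-9.  12.6]
```

View pics/crop1.png

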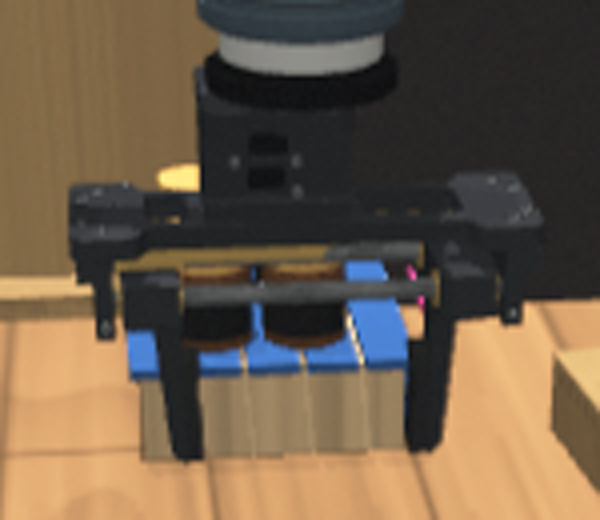

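View pics/crop2.png

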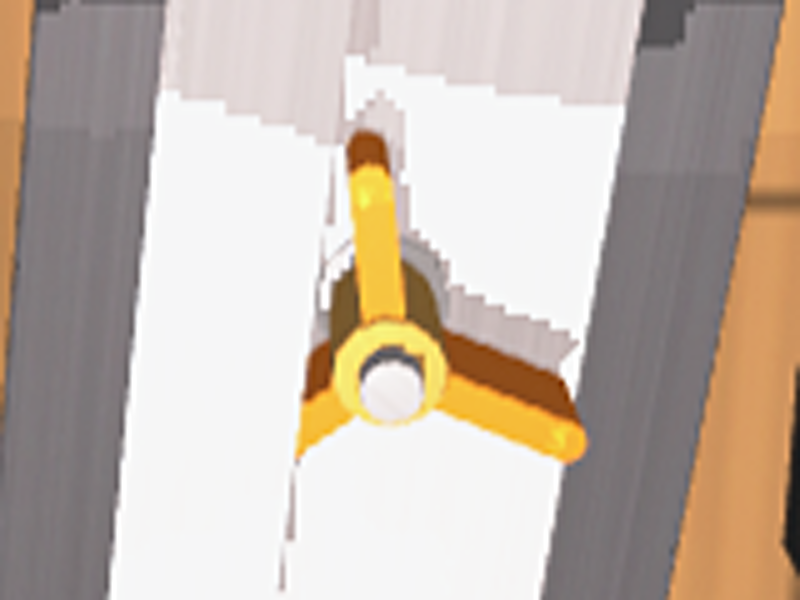

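View pics/crop3.png

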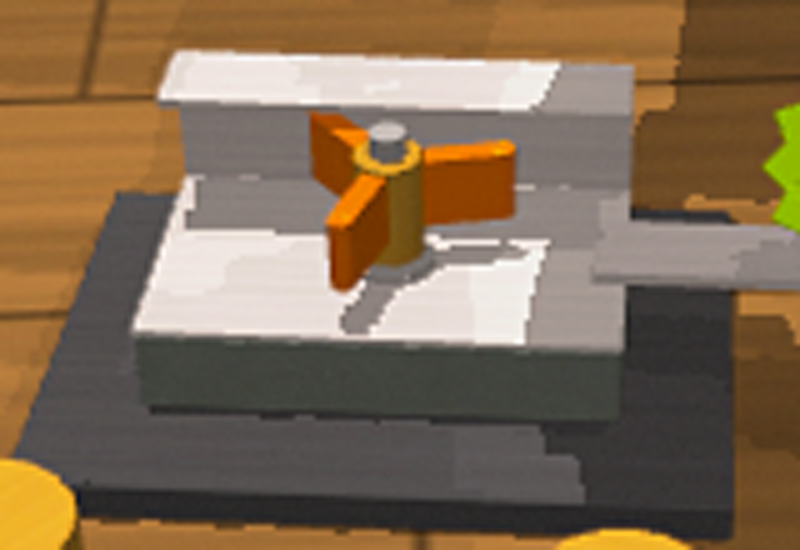

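```bash
python3 - <<'E'
from h import *
s=manip.state(); K,R,e=campose("wrist",s)
c=ray_at_z(260+390/5,210+390/5,92,K,R,e); print('stud',c)
yaw=np.radians(-6.6)
for u,v in [(570,440),(370,172),(302,440)]:
    p=ray_at_z(260+u/5,210+v/5,82,K,R,e); dlt=(p-c)[:2]; a=np.degrees(np.arctan2(dlt[1],dlt[0])); print(p.round(1),np.hypot(*dlt).round(1),a.round(1),'stand',(a+6.6).round(1))
K,R,e=campose("scene",s)
c=ray_at_z(205+388/5,195+130/5,92,K,R,e); print('stud',c)
for u,v in [(345,215),(512,145),(315,115)]:
    p=ray_at_z(205+u/5,195+v/5,82,K,R,e); dlt=(p-c)[:2]; a=np.degrees(np.arctan2(dlt[1],dlt[0])); print(p.round(1),np.hypot(*dlt).round(1),a.round(1),'stand',(a+6.6).round(1))
E
```

```text
stud [590.57902916 -58.64494572  92.        ]
[624.9 -73.3  82. ] 37.3 -23.0 stand -16.4
[587.  -20.8  82. ] 38.0 95.4 stand 102.0
[574.8 -73.2  82. ] 21.5 -137.3 stand -130.7
stud [589.97119659 -56.96083479  92.        ]
[621.4 -70.2  82. ] 34.1 -22.9 stand -16.3
[585.  -18.5  82. ] 38.8 97.4 stand 104.0
[563.2 -80.5  82. ] 35.6 -138.6 stand -132.0
```

```bash
python3 -m pendant '[{"x":1.5,"y":0.8,"z":2.0,"az":1.5,"claw":60},{"x":3,"y":1.6,"z":4.0,"az":3,"claw":60},{"x":4.5,"y":2.5,"z":6.0,"az":4.5,"claw":60},{"x":6,"y":3.4,"z":8.5,"az":6,"claw":60},{"x":7,"y":4,"z":10.5,"az":6.6,"claw":60},{"x":7.4,"y":4.25,"z":12.0,"az":6.6,"claw":60},{"x":7.4,"y":4.25,"z":12.9,"az":6.6,"claw":60},{"x":7.4,"y":4.25,"z":12.9,"az":6.6,"claw":60},{"x":7.4,"y":4.25,"z":12.9,"az":6.6,"claw":60}]'
cat >> h.py <<'E'
AX=np.array([590.8,-58.0]); YAW=np.radians(-6.6)
SR=np.array([[np.cos(YAW),-np.sin(YAW)],[np.sin(YAW),np.cos(YAW)]])
def half(): return manip.state()["finger_gap"]*88/2+6.3
def fA(s=None):
    s=s or manip.state(); h=s["finger_gap"]*44+6.3
    p=s["ee_pos"]+s["eef_rot"]@np.array([-h,0,166.])
    q=s["ee_pos"]+s["eef_rot"]@np.array([h,0,166.])
    return np.r_[SR.T@(p[:2]-AX),p[2]],np.r_[SR.T@(q[:2]-AX),q[2]]
def rel(pts,s=None):
    s=s or manip.state(); a,_=fA(s)
    out=[]
    for x,y,z in pts:
        w=np.r_[SR@(np.array([x,y])-a[:2]),z-a[2]]
        out.append(s["eef_rot"].T@w/10)
    return np.array(out).round(2)
def cpt(phi,r=28,extra=0):
    f=np.radians(phi); u=np.array([np.cos(f),np.sin(f)]); n=np.array([-u[1],u[0]])
    return r*u+(4+6.3*abs(n[0])+9*abs(n[1])+extra)*n
E
python3 - <<'E'
from h import *
s=manip.state(); print(s["clock"],s["ee_pos"],s["finger_gap"],s["force"]); print(fA(s))
print('yaw',np.degrees(np.arctan2(s["eef_rot"][1,0],s["eef_rot"][0,0])))
for n in ["scene","wrist"]:
    p,d=manip.grab_frame(n); cv2.imwrite(f"pics/{n}1.png",p[:,:,::-1]); np.save(f"{n}1.npy",d)
print(rel([(23.2,22,66)]))
E
```

```text
0.15 [5.74813992e+02 4.51628623e-02 4.04042205e+02] 1.003856093707431 [-0.55877991 -0.0870759   0.02647033]
(array([-72.90712102,  50.04140804, 238.1082359 ]), array([ 27.36342353,  61.64098278, 237.97646778]))
yaw -0.0011971414548300726
[[ 9.21  3.89 17.23]]$[0]: bad value
```

```bash
python3 -m pendant '[{"x":1.5,"y":0.8,"z":2.0,"ax":0,"ay":0,"az":1.5,"claw":60},{"x":3,"y":1.6,"z":4.0,"ax":0,"ay":0,"az":3,"claw":60},{"x":4.5,"y":2.5,"z":6.0,"ax":0,"ay":0,"az":4.5,"claw":60},{"x":6,"y":3.4,"z":8.5,"ax":0,"ay":0,"az":6,"claw":60},{"x":7,"y":4,"z":10.5,"ax":0,"ay":0,"az":6.6,"claw":60},{"x":7.4,"y":4.25,"z":12.0,"ax":0,"ay":0,"az":6.6,"claw":60},{"x":7.4,"y":4.25,"z":12.9,"ax":0,"ay":0,"az":6.6,"claw":60},{"x":7.4,"y":4.25,"z":12.9,"ax":0,"ay":0,"az":6.6,"claw":60},{"x":7.4,"y":4.25,"z":12.9,"ax":0,"ay":0,"az":6.6,"claw":60}]'
python3 - <<'E'
from h import *
s=manip.state(); print(s["clock"],s["ee_pos"],s["finger_gap"],s["force"]); print(fA(s))
print('yaw',np.degrees(np.arctan2(s["eef_rot"][1,0],s["eef_rot"][0,0])))
print(rel([(23.2,22,66)]))
E
```

```text
clock: 1.15
ee_pos: [648.7, -42.1, 275.9]
eef_rot: [[0.993, -0.114, -0.0], [-0.114, -0.993, 0.0], [-0.0, -0.0, -1.0]]
force: [-0.7, 0.5, 0.4]
finger_gap: 0.604
1.15 [648.70761823 -42.08897566 275.94348353] 0.6038032961494596 [-0.71386433  0.52068954  0.36752739]
(array([ 22.78887175,  22.45225158, 109.95118388]), array([ 88.52355058,  22.48746029, 109.93579273]))
yaw -6.569311323223027
[[0.04 0.05 4.4 ]]
```

```bash
python3 - <<'E'
from h import *
for n in ["scene","wrist"]:
    p,d=manip.grab_frame(n); cv2.imwrite(f"pics/{n}2.png",p[:,:,::-1]); np.save(f"{n}2.npy",d)
a=cv2.imread("pics/scene2.png")[120:330,170:450]; cv2.imwrite("pics/s2c.png",cv2.resize(a,(800,600)))
E
```

```text
(no output)
```

View pics/s2c.png

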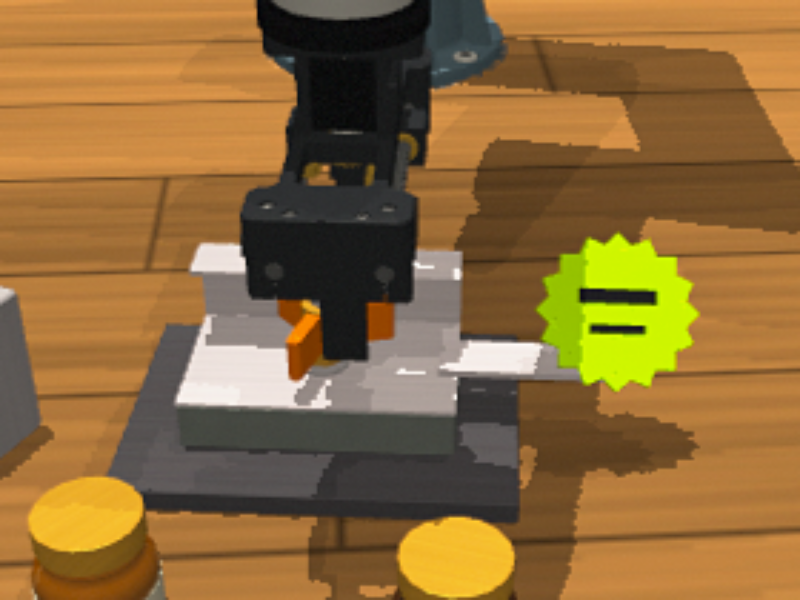

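View pics/wrist2.png

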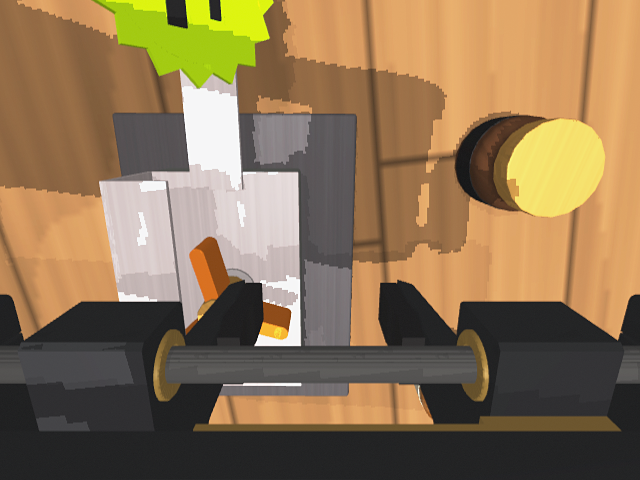

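```bash
python3 -m pendant '[{"x":0,"y":0,"z":1.5,"ax":0,"ay":0,"az":0,"claw":60},{"x":0,"y":0,"z":3.0,"ax":0,"ay":0,"az":0,"claw":60},{"x":0,"y":0,"z":4.4,"ax":0,"ay":0,"az":0,"claw":60},{"x":0,"y":0,"z":4.4,"ax":0,"ay":0,"az":0,"claw":60},{"x":0,"y":0,"z":4.4,"ax":0,"ay":0,"az":0,"claw":60}]'
python3 - <<'E'
from h import *
s=manip.state(); print(s["force"],fA(s))
ph=[15,0]+list(range(-10,-111,-6))
pts=[np.r_[cpt(p),66] for p in ph]
for p,c,r in zip(ph,pts,rel(pts,s)): print(p,c.round(1),r)
E
```

```text
clock: 1.75
ee_pos: [648.7, -42.2, 231.6]
eef_rot: [[0.993, -0.115, -0.001], [-0.115, -0.993, 0.0], [-0.001, -0.0, -1.0]]
force: [1.0, -0.3, -0.3]
finger_gap: 0.597
[ 0.96962394 -0.34677141 -0.33914549] (array([23.02228789, 22.39139041, 65.58707096]), array([88.18560594, 22.41945464, 65.54088397]))
15 [23.3 21.1 66. ] [ 0.03  0.13 -0.04]
0 [28. 13. 66.] [ 0.5   0.94 -0.04]
-10 [30.   8.9 66. ] [ 0.7   1.35 -0.04]
-16 [30.9  6.1 66. ] [ 0.79  1.63 -0.04]
-22 [31.5  3.1 66. ] [ 0.84  1.93 -0.04]
-28 [31.7  0.  66. ] [ 0.87  2.24 -0.04]
-34 [31.6 -3.2 66. ] [ 0.86  2.56 -0.04]
-40 [31.1 -6.6 66. ] [ 0.8   2.89 -0.04]
-46 [30.1 -9.9 66. ] [ 0.7   3.23 -0.04]
-52 [ 28.7 -13.1  66. ] [ 0.56  3.55 -0.04]
-58 [ 26.8 -16.3  66. ] [ 0.38  3.87 -0.04]
-64 [ 24.5 -19.2  66. ] [ 0.15  4.16 -0.04]
-70 [ 21.8 -21.9  66. ] [-0.13  4.43 -0.04]
-76 [ 18.7 -24.2  66. ] [-0.43  4.66 -0.04]
-82 [ 15.3 -26.1  66. ] [-0.78  4.85 -0.04]
-88 [ 11.6 -27.6  66. ] [-1.15  5.   -0.04]
-94 [  8.9 -28.7  66. ] [-1.41  5.11 -0.04]
-100 [  6.7 -29.6  66. ] [-1.63  5.2  -0.04]
-106 [  4.3 -30.4  66. ] [-1.87  5.28 -0.04]
```

```bash
python3 -m pendant '[{"x":0.3,"y":0.6,"z":0,"ax":0,"ay":0,"az":0,"claw":60},{"x":0.6,"y":1.1,"z":0,"ax":0,"ay":0,"az":0,"claw":60},{"x":0.75,"y":1.45,"z":0,"ax":0,"ay":0,"az":0,"claw":60},{"x":0.8,"y":1.7,"z":0,"ax":0,"ay":0,"az":0,"claw":60},{"x":0.85,"y":2.0,"z":0,"ax":0,"ay":0,"az":0,"claw":60},{"x":0.87,"y":2.3,"z":0,"ax":0,"ay":0,"az":0,"claw":60},{"x":0.86,"y":2.6,"z":0,"ax":0,"ay":0,"az":0,"claw":60},{"x":0.8,"y":2.9,"z":0,"ax":0,"ay":0,"az":0,"claw":60},{"x":0.7,"y":3.2,"z":0,"ax":0,"ay":0,"az":0,"claw":60}]'
python3 - <<'E'
from h import *
s=manip.state(); print(s["force"],fA(s))
for n in ["scene","wrist"]:
    p,d=manip.grab_frame(n); cv2.imwrite(f"pics/{n}3.png",p[:,:,::-1]); np.save(f"{n}3.npy",d)
a=cv2.imread("pics/scene3.png")[160:310,200:400]; b=cv2.imread("pics/wrist3.png")[180:480,100:500]
cv2.imwrite("pics/c3.png",np.vstack([cv2.resize(a,(400,300)),cv2.resize(b,(400,300))]))
E
```

```text
clock: 2.65
ee_pos: [651.9, -75.0, 231.5]
eef_rot: [[0.993, -0.114, -0.001], [-0.114, -0.993, 0.0], [-0.001, -0.0, -1.0]]
force: [0.7, 0.6, 0.4]
finger_gap: 0.599
[0.67906557 0.55357575 0.42490266] (array([29.94769272, -9.8107166 , 65.55321289]), array([95.22688242, -9.77902599, 65.51227528]))
```

View pics/c3.png

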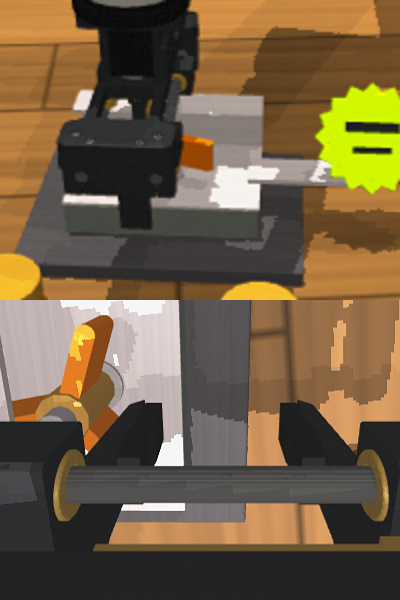

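```bash
python3 -m pendant '[{"x":-0.12,"y":0.33,"z":0,"ax":0,"ay":0,"az":0,"claw":60},{"x":-0.31,"y":0.65,"z":0,"ax":0,"ay":0,"az":0,"claw":60},{"x":-0.55,"y":0.94,"z":0,"ax":0,"ay":0,"az":0,"claw":60},{"x":-0.82,"y":1.21,"z":0,"ax":0,"ay":0,"az":0,"claw":60},{"x":-1.13,"y":1.44,"z":0,"ax":0,"ay":0,"az":0,"claw":60},{"x":-1.47,"y":1.63,"z":0,"ax":0,"ay":0,"az":0,"claw":60},{"x":-1.84,"y":1.78,"z":0,"ax":0,"ay":0,"az":0,"claw":60},{"x":-2.1,"y":1.89,"z":0,"ax":0,"ay":0,"az":0,"claw":60},{"x":-2.33,"y":1.98,"z":0,"ax":0,"ay":0,"az":0,"claw":60},{"x":-2.57,"y":2.06,"z":0,"ax":0,"ay":0,"az":0,"claw":60},{"x":-2.57,"y":2.06,"z":0,"ax":0,"ay":0,"az":0,"claw":60},{"x":-2.1,"y":2.2,"z":0,"ax":0,"ay":0,"az":0,"claw":60},{"x":-2.1,"y":2.2,"z":-1.5,"ax":0,"ay":0,"az":0,"claw":60},{"x":-2.1,"y":2.2,"z":-4.2,"ax":0,"ay":0,"az":0,"claw":60},{"x":-2.1,"y":1.5,"z":-4.2,"ax":0,"ay":0,"az":0,"claw":60},{"x":-2.0,"y":-1.5,"z":-4.2,"ax":0,"ay":0,"az":0,"claw":60},{"x":-1.9,"y":-4.0,"z":-4.2,"ax":0,"ay":0,"az":0,"claw":60},{"x":-1.9,"y":-4.0,"z":-4.2,"ax":0,"ay":0,"az":0,"claw":60},{"x":-1.9,"y":-4.0,"z":-4.2,"ax":0,"ay":0,"az":0,"claw":60}]'
python3 - <<'E'
from h import *
s=manip.state(); print(s["force"],fA(s))
for n in ["scene","wrist"]:
    p,d=manip.grab_frame(n); cv2.imwrite(f"pics/{n}4.png",p[:,:,::-1]); np.save(f"{n}4.npy",d)
a=cv2.imread("pics/scene4.png")[160:310,200:400]; b=cv2.imread("pics/wrist4.png")[130:430,100:500]
cv2.imwrite("pics/c4.png",np.vstack([cv2.resize(a,(400,300)),cv2.resize(b,(400,300))]))
K,R,e=campose("wrist",s); P=cloud(d,K,R,e)
ph=list(range(44,-111,-6))
pts=[np.r_[cpt(p),66] for p in ph]
for p,c,r in zip(ph,pts,rel(pts,s)): print(p,c.round(1),r)
E
```

```text
clock: 4.65
ee_pos: [637.6, -32.7, 273.5]
eef_rot: [[0.994, -0.113, -0.001], [-0.113, -0.994, -0.0], [-0.001, 0.001, -1.0]]
force: [0.4, -0.7, -0.3]
finger_gap: 0.599
[ 0.39102327 -0.70077774 -0.25159744] (array([ 10.77957524,  30.36529297, 107.54933699]), array([ 76.09155955,  30.48313469, 107.49043266]))
44 [ 9.8 30.1 66. ] [-0.09  0.02  4.16]
38 [12.8 29.  66. ] [0.21 0.13 4.15]
32 [15.8 27.5 66. ] [0.51 0.28 4.15]
26 [18.7 25.6 66. ] [0.79 0.47 4.15]
20 [21.3 23.3 66. ] [1.06 0.71 4.15]
14 [23.7 20.6 66. ] [1.3  0.98 4.15]
8 [25.8 17.6 66. ] [1.5  1.28 4.15]
2 [27.5 14.2 66. ] [1.68 1.62 4.15]
-4 [28.9 11.4 66. ] [1.81 1.89 4.15]
-10 [30.   8.9 66. ] [1.92 2.15 4.15]
-16 [30.9  6.1 66. ] [2.01 2.43 4.15]
-22 [31.5  3.1 66. ] [2.07 2.72 4.15]
-28 [31.7  0.  66. ] [2.09 3.04 4.15]
-34 [31.6 -3.2 66. ] [2.08 3.36 4.15]
-40 [31.1 -6.6 66. ] [2.02 3.69 4.16]
-46 [30.1 -9.9 66. ] [1.93 4.03 4.16]
-52 [ 28.7 -13.1  66. ] [1.78 4.35 4.16]
-58 [ 26.8 -16.3  66. ] [1.6  4.66 4.16]
-64 [ 24.5 -19.2  66. ] [1.37 4.96 4.16]
-70 [ 21.8 -21.9  66. ] [1.1  5.22 4.16]
-76 [ 18.7 -24.2  66. ] [0.79 5.46 4.16]
-82 [ 15.3 -26.1  66. ] [0.44 5.65 4.16]
-88 [ 11.6 -27.6  66. ] [0.07 5.8  4.16]
-94 [  8.9 -28.7  66. ] [-0.19  5.9   4.16]
-100 [  6.7 -29.6  66. ] [-0.41  6.    4.16]
-106 [  4.3 -30.4  66. ] [-0.65  6.07  4.16]
```

View pics/c4.png

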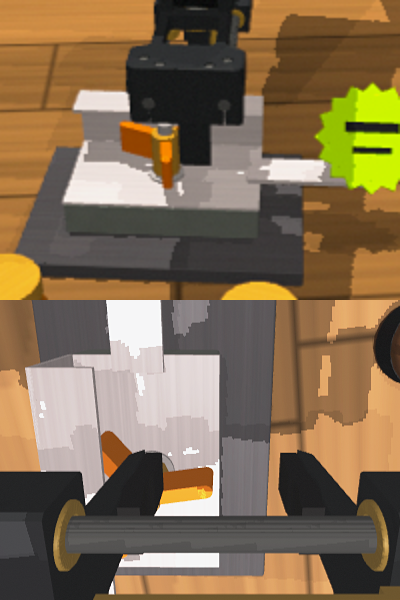

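```bash
python3 -m pendant '[{"x":0,"y":0,"z":1.5,"ax":0,"ay":0,"az":0,"claw":60},{"x":0,"y":0,"z":3.0,"ax":0,"ay":0,"az":0,"claw":60},{"x":0,"y":0,"z":4.15,"ax":0,"ay":0,"az":0,"claw":60},{"x":0,"y":0,"z":4.15,"ax":0,"ay":0,"az":0,"claw":60},{"x":0.6,"y":0.35,"z":4.15,"ax":0,"ay":0,"az":0,"claw":60},{"x":1.06,"y":0.71,"z":4.15,"ax":0,"ay":0,"az":0,"claw":60},{"x":1.3,"y":0.98,"z":4.15,"ax":0,"ay":0,"az":0,"claw":60},{"x":1.5,"y":1.28,"z":4.15,"ax":0,"ay":0,"az":0,"claw":60},{"x":1.68,"y":1.62,"z":4.15,"ax":0,"ay":0,"az":0,"claw":60},{"x":1.81,"y":1.89,"z":4.15,"ax":0,"ay":0,"az":0,"claw":60},{"x":1.92,"y":2.15,"z":4.15,"ax":0,"ay":0,"az":0,"claw":60},{"x":2.01,"y":2.43,"z":4.15,"ax":0,"ay":0,"az":0,"claw":60},{"x":2.07,"y":2.72,"z":4.15,"ax":0,"ay":0,"az":0,"claw":60},{"x":2.09,"y":3.04,"z":4.15,"ax":0,"ay":0,"az":0,"claw":60},{"x":2.08,"y":3.36,"z":4.15,"ax":0,"ay":0,"az":0,"claw":60},{"x":2.02,"y":3.69,"z":4.15,"ax":0,"ay":0,"az":0,"claw":60},{"x":1.93,"y":4.03,"z":4.15,"ax":0,"ay":0,"az":0,"claw":60},{"x":1.78,"y":4.35,"z":4.15,"ax":0,"ay":0,"az":0,"claw":60},{"x":1.6,"y":4.66,"z":4.15,"ax":0,"ay":0,"az":0,"claw":60},{"x":1.37,"y":4.96,"z":4.15,"ax":0,"ay":0,"az":0,"claw":60}]'
python3 - <<'E'
from h import *
s=manip.state(); print(s["force"],fA(s))
ph=list(range(-64,-111,-6))
pts=[np.r_[cpt(p),66] for p in ph]+[np.r_[cpt(-106,28,5),66],(8.5,-31.7,108),(11,30,108)]
for c,r in zip(pts,rel(pts,s)): print(c.round(1),r)
E
```

```text
clock: 6.75
ee_pos: [645.3, -85.0, 232.1]
eef_rot: [[0.993, -0.115, -0.001], [-0.115, -0.993, -0.0], [-0.001, 0.001, -1.0]]
force: [0.7, 0.5, 0.3]
finger_gap: 0.598
[0.71273066 0.46862511 0.27275569] (array([ 24.46011172, -20.66453894,  66.10620337]), array([ 89.72546643, -20.67726259,  66.06210949]))
[ 24.5 -19.2  66. ] [ 0.   -0.15  0.01]
[ 21.8 -21.9  66. ] [-0.27  0.12  0.01]
[ 18.7 -24.2  66. ] [-0.58  0.35  0.01]
[ 15.3 -26.1  66. ] [-0.92  0.55  0.01]
[ 11.6 -27.6  66. ] [-1.29  0.7   0.01]
[  8.9 -28.7  66. ] [-1.55  0.8   0.01]
[  6.7 -29.6  66. ] [-1.77  0.9   0.01]
[  4.3 -30.4  66. ] [-2.01  0.97  0.01]
[  9.1 -31.7  66. ] [-1.53  1.11  0.01]Traceback (most recent call last):
  File "<stdin>", line 5, in <module>
AttributeError: 'tuple' object has no attribute 'round'. Did you mean: 'count'?
```

```bash
python3 -m pendant '[{"x":-0.27,"y":0.15,"z":0,"ax":0,"ay":0,"az":0,"claw":60},{"x":-0.58,"y":0.36,"z":0,"ax":0,"ay":0,"az":0,"claw":60},{"x":-0.92,"y":0.55,"z":0,"ax":0,"ay":0,"az":0,"claw":60},{"x":-1.29,"y":0.7,"z":0,"ax":0,"ay":0,"az":0,"claw":60},{"x":-1.55,"y":0.8,"z":0,"ax":0,"ay":0,"az":0,"claw":60},{"x":-1.77,"y":0.9,"z":0,"ax":0,"ay":0,"az":0,"claw":60},{"x":-2.01,"y":0.97,"z":0,"ax":0,"ay":0,"az":0,"claw":60},{"x":-2.01,"y":0.97,"z":0,"ax":0,"ay":0,"az":0,"claw":60},{"x":-1.53,"y":1.11,"z":0,"ax":0,"ay":0,"az":0,"claw":60},{"x":-1.53,"y":1.11,"z":-1.5,"ax":0,"ay":0,"az":0,"claw":60},{"x":-1.53,"y":1.11,"z":-4.2,"ax":0,"ay":0,"az":0,"claw":60},{"x":-1.5,"y":0.3,"z":-4.2,"ax":0,"ay":0,"az":0,"claw":60},{"x":-1.4,"y":-2.5,"z":-4.2,"ax":0,"ay":0,"az":0,"claw":60},{"x":-1.35,"y":-5.07,"z":-4.2,"ax":0,"ay":0,"az":0,"claw":60},{"x":-1.35,"y":-5.07,"z":-4.2,"ax":0,"ay":0,"az":0,"claw":60},{"x":-1.35,"y":-5.07,"z":-4.2,"ax":0,"ay":0,"az":0,"claw":60}]'
python3 - <<'E'
from h import *
s=manip.state(); print(s["force"],fA(s))
for n in ["scene","wrist"]:
    p,d=manip.grab_frame(n); cv2.imwrite(f"pics/{n}5.png",p[:,:,::-1]); np.save(f"{n}5.npy",d)
a=cv2.imread("pics/scene5.png")[160:310,200:400]; b=cv2.imread("pics/wrist5.png")[130:430,100:500]
cv2.imwrite("pics/c5.png",np.hstack([cv2.resize(a,(400,300)),cv2.resize(b,(400,300))]))
print(rel([np.r_[cpt(p),66] for p in (14,-4,-34,-64)],s))
E
```

```text
clock: 8.35
ee_pos: [637.7, -32.4, 274.0]
eef_rot: [[0.994, -0.113, -0.001], [-0.113, -0.994, -0.001], [-0.001, 0.001, -1.0]]
force: [-0.3, 0.2, -0.2]
finger_gap: 0.598
[-0.28646298  0.19096213 -0.17710352] (array([ 10.87205523,  30.63409211, 108.01402465]), array([ 76.11601545,  30.72924128, 107.95419584]))
[[1.29 1.   4.2 ]
 [1.8  1.92 4.2 ]
 [2.07 3.39 4.2 ]
 [1.36 4.98 4.2 ]]
```

View pics/c5.png

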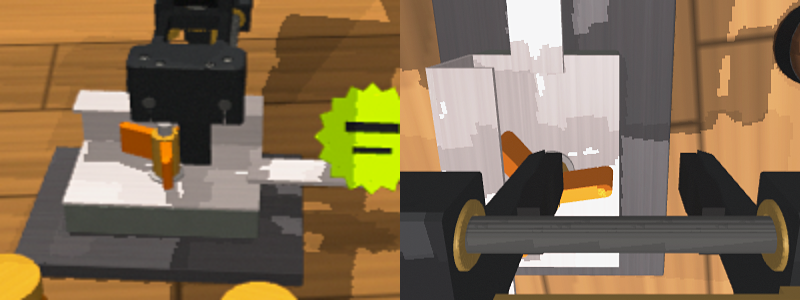

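```bash
python3 -m pendant '[{"x":0,"y":0,"z":1.5,"ax":0,"ay":0,"az":0,"claw":60},{"x":0,"y":0,"z":3.0,"ax":0,"ay":0,"az":0,"claw":60},{"x":0,"y":0,"z":4.2,"ax":0,"ay":0,"az":0,"claw":60},{"x":0,"y":0,"z":4.2,"ax":0,"ay":0,"az":0,"claw":60},{"x":0.6,"y":0.35,"z":4.2,"ax":0,"ay":0,"az":0,"claw":60},{"x":1.06,"y":0.71,"z":4.2,"ax":0,"ay":0,"az":0,"claw":60},{"x":1.3,"y":0.98,"z":4.2,"ax":0,"ay":0,"az":0,"claw":60},{"x":1.5,"y":1.28,"z":4.2,"ax":0,"ay":0,"az":0,"claw":60},{"x":1.68,"y":1.62,"z":4.2,"ax":0,"ay":0,"az":0,"claw":60},{"x":1.81,"y":1.89,"z":4.2,"ax":0,"ay":0,"az":0,"claw":60},{"x":1.92,"y":2.15,"z":4.2,"ax":0,"ay":0,"az":0,"claw":60},{"x":2.01,"y":2.43,"z":4.2,"ax":0,"ay":0,"az":0,"claw":60},{"x":2.07,"y":2.72,"z":4.2,"ax":0,"ay":0,"az":0,"claw":60},{"x":2.09,"y":3.04,"z":4.2,"ax":0,"ay":0,"az":0,"claw":60},{"x":2.08,"y":3.36,"z":4.2,"ax":0,"ay":0,"az":0,"claw":60},{"x":2.02,"y":3.69,"z":4.2,"ax":0,"ay":0,"az":0,"claw":60},{"x":1.93,"y":4.03,"z":4.2,"ax":0,"ay":0,"az":0,"claw":60},{"x":1.78,"y":4.35,"z":4.2,"ax":0,"ay":0,"az":0,"claw":60},{"x":1.6,"y":4.66,"z":4.2,"ax":0,"ay":0,"az":0,"claw":60},{"x":1.37,"y":4.96,"z":4.2,"ax":0,"ay":0,"az":0,"claw":60}]'
python3 - <<'E'
from h import *
s=manip.state(); print(s["force"],fA(s))
ph=list(range(-70,-107,-6))
pts=[np.r_[cpt(p),66] for p in ph]+[np.r_[cpt(-106,28,5),66],np.array((8.5,-31.7,108)),np.array((11,30,108))]
for c,r in zip(pts,rel(pts,s)): print(c.round(1),r)
E
```

```text
clock: 10.45
ee_pos: [645.4, -84.7, 232.0]
eef_rot: [[0.993, -0.115, -0.001], [-0.115, -0.993, -0.001], [-0.001, 0.001, -1.0]]
force: [1.0, 0.6, 0.5]
finger_gap: 0.602
[0.98711205 0.56985592 0.45931141] (array([ 24.39419873, -20.43238123,  66.06461242]), array([ 89.93716983, -20.46158657,  66.02003723]))
[ 21.8 -21.9  66. ] [-0.26  0.14  0.01]
[ 18.7 -24.2  66. ] [-0.57  0.38  0.01]
[ 15.3 -26.1  66. ] [-0.91  0.57  0.01]
[ 11.6 -27.6  66. ] [-1.28  0.72  0.01]
[  8.9 -28.7  66. ] [-1.55  0.83  0.01]
[  6.7 -29.6  66. ] [-1.77  0.92  0.01]
[  4.3 -30.4  66. ] [-2.01  0.99  0.01]
[  9.1 -31.7  66. ] [-1.52  1.13  0.01]
[  8.5 -31.7 108. ] [-1.59  1.13 -4.19]
[ 11  30 108] [-1.34 -5.04 -4.2 ]
```

```bash
python3 -m pendant '[{"x":-0.26,"y":0.15,"z":0,"ax":0,"ay":0,"az":0,"claw":60},{"x":-0.57,"y":0.38,"z":0,"ax":0,"ay":0,"az":0,"claw":60},{"x":-0.91,"y":0.57,"z":0,"ax":0,"ay":0,"az":0,"claw":60},{"x":-1.28,"y":0.72,"z":0,"ax":0,"ay":0,"az":0,"claw":60},{"x":-1.55,"y":0.83,"z":0,"ax":0,"ay":0,"az":0,"claw":60},{"x":-1.77,"y":0.92,"z":0,"ax":0,"ay":0,"az":0,"claw":60},{"x":-1.77,"y":0.92,"z":0,"ax":0,"ay":0,"az":0,"claw":60},{"x":-1.3,"y":1.0,"z":0,"ax":0,"ay":0,"az":0,"claw":60},{"x":-1.3,"y":1.0,"z":-1.5,"ax":0,"ay":0,"az":0,"claw":60},{"x":-1.3,"y":1.0,"z":-4.2,"ax":0,"ay":0,"az":0,"claw":60},{"x":-1.3,"y":0.3,"z":-4.2,"ax":0,"ay":0,"az":0,"claw":60},{"x":-1.35,"y":-2.5,"z":-4.2,"ax":0,"ay":0,"az":0,"claw":60},{"x":-1.4,"y":-5.04,"z":-4.2,"ax":0,"ay":0,"az":0,"claw":60},{"x":-1.4,"y":-5.04,"z":-4.2,"ax":0,"ay":0,"az":0,"claw":60},{"x":-1.4,"y":-5.04,"z":-4.2,"ax":0,"ay":0,"az":0,"claw":60}]'
python3 - <<'E'
from h import *
s=manip.state(); print(s["force"],fA(s))
for n in ["scene","wrist"]:
    p,d=manip.grab_frame(n); cv2.imwrite(f"pics/{n}6.png",p[:,:,::-1]); np.save(f"{n}6.npy",d)
a=cv2.imread("pics/scene6.png")[190:270,240:347]; b=cv2.imread("pics/wrist6.png")[230:380,180:380]
cv2.imwrite("pics/c6.png",np.hstack([cv2.resize(a,(400,300)),cv2.resize(b,(400,300))]))
ph=range(38,-15,-3)
pts=[np.r_[cpt(p),66] for p in ph]
for p,c,r in zip(ph,pts,rel(pts,s)): print(p,c.round(1),r)
# world ray of wing features
K,R,e=campose("wrist",s)
np.savez("w6.npz",K=K,R=R,e=e)
E
```

```text
clock: 11.95
ee_pos: [637.3, -32.5, 274.0]
eef_rot: [[0.994, -0.114, -0.001], [-0.114, -0.994, -0.001], [-0.001, 0.001, -1.0]]
force: [-0.8, -0.8, -0.5]
finger_gap: 0.606
[-0.75982101 -0.81539609 -0.48536225] (array([ 10.16700162,  30.41496311, 108.0024998 ]), array([ 76.07671909,  30.498566  , 107.94827862]))
38 [12.8 29.  66. ] [0.27 0.13 4.2 ]
35 [14.3 28.3 66. ] [0.42 0.2  4.2 ]
32 [15.8 27.5 66. ] [0.57 0.28 4.2 ]
29 [17.3 26.6 66. ] [0.71 0.37 4.2 ]
26 [18.7 25.6 66. ] [0.85 0.47 4.2 ]
23 [20.  24.5 66. ] [0.99 0.59 4.2 ]
20 [21.3 23.3 66. ] [1.12 0.71 4.2 ]
17 [22.6 22.  66. ] [1.24 0.84 4.2 ]
14 [23.7 20.6 66. ] [1.36 0.98 4.2 ]
11 [24.8 19.1 66. ] [1.47 1.13 4.2 ]
8 [25.8 17.6 66. ] [1.57 1.28 4.2 ]
5 [26.7 15.9 66. ] [1.66 1.45 4.2 ]
2 [27.5 14.2 66. ] [1.74 1.62 4.2 ]
-1 [28.2 12.6 66. ] [1.81 1.78 4.2 ]
-4 [28.9 11.4 66. ] [1.87 1.89 4.2 ]
-7 [29.5 10.2 66. ] [1.93 2.02 4.2 ]
-10 [30.   8.9 66. ] [1.98 2.15 4.2 ]
-13 [30.5  7.5 66. ] [2.03 2.29 4.2 ]
```

View pics/c6.png

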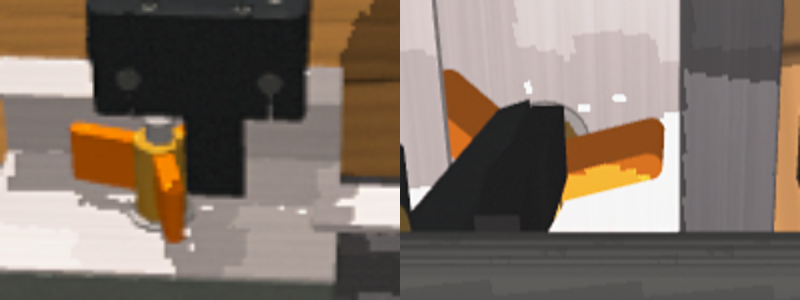

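```bash
python3 -m pendant '[{"x":0,"y":0,"z":1.5,"ax":0,"ay":0,"az":0,"claw":60},{"x":0,"y":0,"z":3.0,"ax":0,"ay":0,"az":0,"claw":60},{"x":0,"y":0,"z":4.2,"ax":0,"ay":0,"az":0,"claw":60},{"x":0,"y":0,"z":4.2,"ax":0,"ay":0,"az":0,"claw":60},{"x":0.5,"y":0.25,"z":4.2,"ax":0,"ay":0,"az":0,"claw":60},{"x":0.85,"y":0.47,"z":4.2,"ax":0,"ay":0,"az":0,"claw":60},{"x":1.0,"y":0.6,"z":4.2,"ax":0,"ay":0,"az":0,"claw":60},{"x":1.12,"y":0.71,"z":4.2,"ax":0,"ay":0,"az":0,"claw":60},{"x":1.24,"y":0.84,"z":4.2,"ax":0,"ay":0,"az":0,"claw":60},{"x":1.36,"y":0.98,"z":4.2,"ax":0,"ay":0,"az":0,"claw":60},{"x":1.47,"y":1.13,"z":4.2,"ax":0,"ay":0,"az":0,"claw":60},{"x":1.57,"y":1.28,"z":4.2,"ax":0,"ay":0,"az":0,"claw":60},{"x":1.66,"y":1.45,"z":4.2,"ax":0,"ay":0,"az":0,"claw":60},{"x":1.66,"y":1.45,"z":4.2,"ax":0,"ay":0,"az":0,"claw":60},{"x":1.66,"y":1.45,"z":4.2,"ax":0,"ay":0,"az":0,"claw":60}]'
python3 - <<'E'
from h import *
for i in range(3):
    s=manip.state(); print(s["force"].round(2),fA(s)[0].round(2))
    p,d=manip.grab_frame("wrist")
cv2.imwrite("pics/wrist7.png",p[:,:,::-1])
p,d=manip.grab_frame("scene"); cv2.imwrite("pics/scene7.png",p[:,:,::-1])
a=cv2.imread("pics/scene7.png")[190:270,240:347]; b=cv2.imread("pics/wrist7.png")[230:380,180:380]
cv2.imwrite("pics/c7.png",np.hstack([cv2.resize(a,(400,300)),cv2.resize(b,(400,300))]))
E
```

```text
clock: 13.55
ee_pos: [652.2, -50.1, 232.0]
eef_rot: [[0.993, -0.116, -0.001], [-0.116, -0.993, -0.001], [-0.0, 0.002, -1.0]]
force: [-0.6, -0.0, -1.3]
finger_gap: 0.602
[-0.62 -0.03 -1.28] [27.19 14.63 66.04]
[-0.52  0.27  0.48] [27.11 14.67 66.1 ]
[-0.23 -0.5   0.38] [27.5  14.71 66.08]
```

View pics/c7.png

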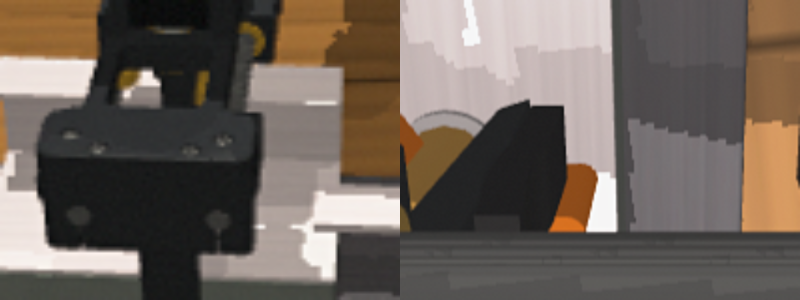

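```bash
python3 -m pendant '[{"x":0.05,"y":0.1,"z":0,"ax":0,"ay":0,"az":0,"claw":60},{"x":0.1,"y":0.2,"z":0,"ax":0,"ay":0,"az":0,"claw":60},{"x":0.1,"y":0.2,"z":0,"ax":0,"ay":0,"az":0,"claw":60}]'
python3 - <<'E'
from h import *
for i in range(3):
    s=manip.state(); print(s["force"].round(2),s["ft_torque"].round(2),fA(s)[0].round(2))
    manip.grab_frame("wrist")
E
python3 -m pendant '[{"x":0.03,"y":0.1,"z":0,"ax":0,"ay":0,"az":0,"claw":60},{"x":0.05,"y":0.2,"z":0,"ax":0,"ay":0,"az":0,"claw":60},{"x":0.05,"y":0.2,"z":0,"ax":0,"ay":0,"az":0,"claw":60}]'
python3 - <<'E'
from h import *
for i in range(3):
    s=manip.state(); print(s["force"].round(2),s["ft_torque"].round(2),fA(s)[0].round(2))
    manip.grab_frame("wrist")
E
```

```text
clock: 14.05
ee_pos: [652.7, -51.6, 232.0]
eef_rot: [[0.993, -0.116, -0.001], [-0.116, -0.993, -0.0], [-0.001, 0.0, -1.0]]
force: [-1.3, 4.5, 0.7]
finger_gap: 0.6
[-1.3   4.46  0.68] [ 0.66  0.32 -0.15] [27.82 13.43 66.02]
[-0.93  4.01  2.08] [ 0.69  0.33 -0.18] [27.9  13.44 66.  ]
[-2.43  4.77  1.27] [ 0.71  0.33 -0.18] [27.97 13.39 66.  ]
clock: 14.5
ee_pos: [652.8, -52.3, 231.9]
eef_rot: [[0.993, -0.116, -0.002], [-0.116, -0.993, 0.002], [-0.002, -0.002, -1.0]]
force: [-0.9, 8.7, 2.8]
finger_gap: 0.6
[-0.9   8.75  2.84] [ 1.45  0.32 -0.33] [27.88 13.16 65.98]
[-1.09  8.66  2.83] [ 1.4   0.36 -0.37] [27.86 13.16 65.97]
[-1.4   8.31  2.75] [ 1.44  0.32 -0.41] [27.74 13.2  65.99]
```

```bash
python3 -m pendant '[{"x":-0.05,"y":-0.3,"z":0,"ax":0,"ay":0,"az":0,"claw":60},{"x":-0.2,"y":-0.7,"z":0,"ax":0,"ay":0,"az":0,"claw":60},{"x":-0.2,"y":-0.7,"z":-1.5,"ax":0,"ay":0,"az":0,"claw":60},{"x":-0.2,"y":-0.7,"z":-4.5,"ax":0,"ay":0,"az":0,"claw":60},{"x":-0.5,"y":-0.7,"z":-8,"ax":0,"ay":0,"az":0,"claw":60},{"x":-3,"y":-0.7,"z":-11,"ax":0,"ay":0,"az":0,"claw":60},{"x":-6.5,"y":-1,"z":-14,"ax":0,"ay":0,"az":0,"claw":60},{"x":-10,"y":-1,"z":-16,"ax":0,"ay":0,"az":0,"claw":60},{"x":-10,"y":-1,"z":-17,"ax":0,"ay":0,"az":0,"claw":60},{"x":-10,"y":-1,"z":-17,"ax":0,"ay":0,"az":0,"claw":60}]'
python3 - <<'E'
from h import *
s=manip.state(); print(s["clock"],s["force"].round(2),s["ee_pos"])
ims=[]
for n in ["scene","wrist"]:
    s=manip.state(); p,d=manip.grab_frame(n); cv2.imwrite(f"pics/{n}8.png",p[:,:,::-1]); np.save(f"{n}8.npy",d)
    K,R,e=campose(n,s); np.savez(f"{n}8.npz",K=K,R=R,e=e)
    c=np.r_[AX,82]; uv=proj(c,K,R,e); print(n,uv); u,v=uv.astype(int)
    im=p[:,:,::-1][v-40:v+40,u-53:u+54]; ims.append(cv2.resize(im,(400,300),interpolation=cv2.INTER_CUBIC)); print(u-53,v-40)
cv2.imwrite("pics/c8.png",np.hstack(ims))
E
```

```text
clock: 15.65
ee_pos: [555.4, -31.5, 405.5]
eef_rot: [[0.993, -0.116, 0.004], [-0.116, -0.993, 0.0], [0.004, -0.0, -1.0]]
force: [-1.1, -0.3, 0.5]
finger_gap: 0.6
15.65 [-1.11 -0.29  0.54] [555.36992589 -31.47401475 405.50375478]
scene [282.16523928 226.78287511]
229 186
wrist [361.69184599 246.15415739]
308 206
```

View pics/c8.png

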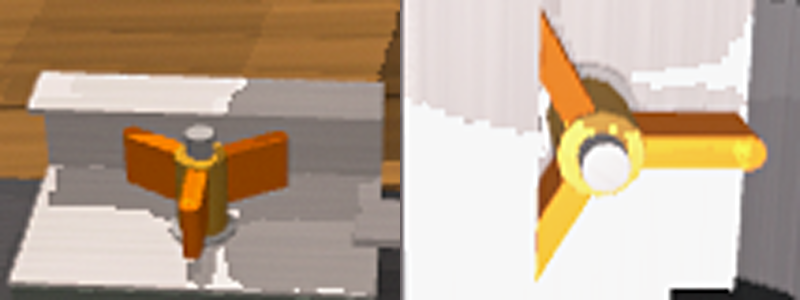

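View pics/scene8.png

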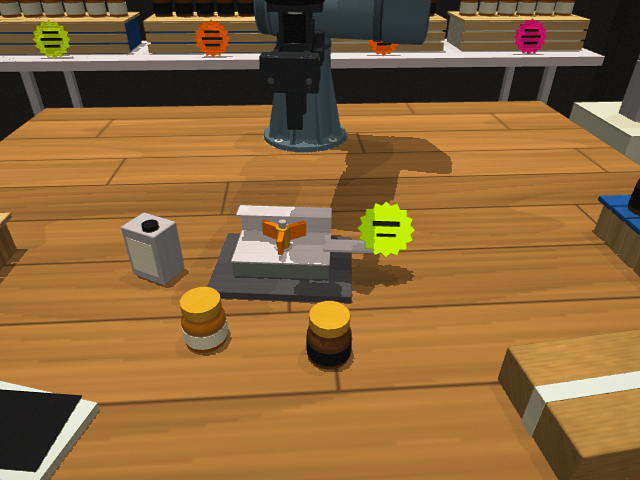

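```bash
python3 - <<'E'
from h import *
w=np.load("wrist8.npz"); K,R,e=w["K"],w["R"],w["e"]
f=lambda X,Y:(308+(X-400)*107/400, 206+Y*80/300)
a=ray_at_z(*f(640,152),80,K,R,e); b=ray_at_z(*f(755,153),80,K,R,e)
print('wing dir stand deg',np.degrees(np.arctan2(*(b-a)[[1,0]]))+6.6)
for n in ["wrist","scene"]:
    w=np.load(f"{n}8.npz"); K,R,e=w["K"],w["R"],w["e"]; d=np.load(f"{n}8.npy"); P=cloud(d,K,R,e); z=P[...,2]
    img=cv2.imread(f"pics/{n}8.png").astype(int); sat=img.max(-1)-img.min(-1)
    m=(z>11)&(z<17)&(P[...,0]>480)&(P[...,0]<700)&(P[...,1]>-180)&(P[...,1]<90)&(sat<30)&(img.max(-1)<120)
    mm=cv2.morphologyEx(m.astype(np.uint8),cv2.MORPH_OPEN,np.ones((3,3)))>0
    print(n,'foot',cv2.minAreaRect(P[mm][:,:2].astype(np.float32)))
    S=(P[...,:2]-AX)@SR; wing=(S[...,0]>16)&(S[...,0]<38)&(abs(S[...,1])<4)&(z>60)
    print('wing top z',np.percentile(z[wing],[50,90]))
    o=(sat>110)&(z>66)&(z<90)&(np.hypot(S[...,0],S[...,1])<42)&(np.hypot(S[...,0],S[...,1])>18)
    an=np.degrees(np.arctan2(S[...,1],S[...,0]))[o]; print('wing angles',[np.median(an[abs(an-c)<30]).round(1) for c in (0,120,-120)])
A=cv2.imread("pics/scene0.png").astype(int); B=cv2.imread("pics/scene8.png").astype(int)
D=abs(A-B).max(-1)>40
for nm,(x0,y0,x1,y1) in dict(tin=(120,210,190,290),cream=(175,285,235,355),dark=(300,300,355,370),stand=(205,200,360,300),star=(355,200,415,260)).items(): print(nm,D[y0:y1,x0:x1].sum())
s=manip.state(); print(s["clock"],s["force"])
E
```

```text
wing dir stand deg -0.6477407174222387
wrist foot ((590.6529541015625, -57.419471740722656), (216.1139678955078, 159.3862762451172), 83.24473571777344)
wing top z [79.0045473  80.58284564]
wing angles [np.float64(1.1), np.float64(118.4), np.float64(-118.3)]
scene foot ((591.1844482421875, -58.0953369140625), (219.27783203125, 161.07191467285156), 83.6200180053711)
wing top z [ 79.34063   346.7447227]
wing angles [np.float64(0.6), np.float64(115.8), np.float64(-115.6)]
tin 0
cream 0
dark 84
stand 1647
star 1215
15.75 [-0.21142743  0.0260138   0.17843795]
```

```bash
python3 - <<'E'
from h import *
K,R,e=campose("scene")
for n in (0,8):
    P=cloud(np.load(f"scene{n}.npy"),K,R,e)
    for nm,c,lo in [("dark",(779,0),65),("cream",(738,-158),65),("tin",(606,-249),85)]:
        m=(np.hypot(P[...,0]-c[0],P[...,1]-c[1])<50)&(P[...,2]>lo)&(P[...,2]<105); print(n,nm,P[m].mean(0).round(1))
s=manip.state(); print(s["clock"],abs(s["qvel"]).max())
manip.sign_off()
E
```

```text
0 dark [779.9  -0.9  69.7]
0 cream [ 741.7 -163.4   69.7]
0 tin [ 595.3 -256.8   92.4]
8 dark [779.8  -0.9  69.7]
8 cream [ 741.8 -163.7   69.6]
8 tin [ 595.  -256.9   92.5]
15.75 0.03102230363230824
the job is handed in; nothing more can be done
```

The nut is screwed down onto its stop, and I handed the job in at 15.75 s of the 64 s allowed. I pushed the wings clockwise with one fingertip in four strokes, about 343° in total. The last stroke was a slow creep that stopped moving at about 9 N, well under the 40 N limit. Then I backed off and lifted clear.

Last checks before handing in:
- **Nut:** one wing points along the stand's +x to within about 1.5°. Its top is at about 80 mm, which matches the screwed-down height.
- **Stand:** the foot measured within about 1.5 mm and 0.1° of its starting position.
- **Jars and tin:** they measured within 0.5 mm of where they began.
- **Arm:** it was clear of everything, with the force reading about zero.
- **Disagreements:** the scene camera put the two rear wings about 4° off 120° spacing, probably because the view shows mainly their side faces. A before-and-after picture comparison also showed changed pixels on the stand, the star card and the dark jar. On the stand these include the turned nut. I take the rest to be the arm's shadow, since the depth readings of the stand and dark jar had not changed. I did not measure the star card separately.

The first move command was refused for missing values and did not move the arm; I resent it in full.

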